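# Slide the pocket mirror off the ledge and put it away in the drawer

## Robot

A 7-joint arm with a two-finger parallel gripper is mounted at the origin on the work surface. World frame = base frame: x ahead of the robot, y to its left, z up, the work surface at z = 0. Lengths are in m, angles in rad, forces in N, time in s.
With the tool pointing down it reaches from about 0.375 to 0.925 m from the base axis. Payload 3.1 kg.
Tool frame: the origin (TCP) lies between the finger pads; the fingertips stand 22 mm ahead of it and the grasp point (between the pads) lies 3 mm ahead of it; z points along the fingers, x is the direction in which the jaws open and shut, and the axes are right-handed (so a half turn about z gives the same grasp; the last joint's range is limited). The gripper opens to 85 mm and grips with 20 to 120 N. Pads are 22 mm wide; open, the fingers measure 114 mm over their backs; the gripper's body (76 mm by 85 mm) begins 54 mm behind the grasp point. The pads swing forward as they close: fully open they stand 13 mm farther back than shut.
Start: joints at [-1.317, 0.383, 0.044, 1.598, -0.018, 1.161, -0.05], TCP at [0.224, 0.61, 0.253] pointing down, gripper open.
Joint ranges: [-2.61, 2.61], [-0.41, 2.15], [-1.48, 1.57], [0, 2.5], [-1.57, 4.71], [0.05, 1.97], [-2.85, 2.85]. Speed limits (rad/s): [2.79, 2.79, 3.14, 3.14, 3.14, 3.14, 3.14].

## Interface

Orientations are given as a 3x3 rotation matrix whose columns are the frame's x, y, z axes.
In Python, from plant import sensors, get_image, get_calibration, workorder gives the robot as it stands. The module is installed in compiled form; this text tells all that it offers.
- The arm moves only by the tool carry_out, never from a script. Its argument "deltas" is a list of rows, each an object with "travel": the shift along the tool's x, y, z in cm, a list of three; "rotation": the turn, a rotation vector about the tool's x, y, z in rad, a list of three; "fingers": the closure, from 0 (fully open) to 1 (shut). In form: [{"travel": [x, y, z], "rotation": [rx, ry, rz], "fingers": fingers}, ...]. A call has 1 to 20 rows; each row is the pose to reach, as a shift and turn from the pose measured when the call began, along the tool's axes at that moment; what a row does not reach only later rows make up. A row lasts 1/10 s, in which the tool goes at most 50 mm and 8.59 degrees, less where a joint would pass 70% of its speed; a pose out of reach is approached as far as the arm can. A call with a gripper value outside its range is refused whole. The fingers move at their own pace and stop on an object; the grip force is fixed at half the most. Time passes only in rows, so rows that repeat a pose let the fingers close. It gives the time, the measured TCP pose, the force and the opening at its end, in the units of the state.
- sensors.get_state(): the state, without advancing time (a new reading comes with each control period).
- get_image(name): name is "scene" or "top"; returns the picture (384x512x3 uint8, blue, green, red); there is no depth.
- get_calibration(name): a dict with "K" (3x3 intrinsics, pixels), "extrinsics" (4x4, takes a point from world to camera coordinates). Camera axes: x right, y down, z forward; pixel columns grow to the right and rows downward; lengths in m; the calibration is good to about 2 mm. A picture is of the moment at which its call begins. get_calibration takes no time and is no camera call.
- workorder.sign_off(): hands the job in, once; it reports no verdict.
The state is a dict: "clock": time; "joint_positions": joint angles; "qvel": joint speeds; "effort": joint torques, N m; "position": TCP position; "ee_rot": TCP orientation; "contact_force": force on the tool from outside, world axes, zero at the start; "torque": the same for the moment, N m; "grip_width": finger opening in m.
Only numpy, scipy, OpenCV 4.12 (cv2) and the standard library are available. Lean on these libraries where they do the work, as an engineer would, in place of code of your own. Each camera call takes 0.05 s, during which the arm holds its last target.

## Task

Put the thin pocket mirror away: it lies too flat and hemmed in to be picked up, so press your fingertips down on its face and slide it flat along the ledge until it sticks out over the front edge by about a third of its length, and let go of it there. Then take it by its two long sides where it sticks out, set it down flat in the open top drawer of the little wooden chest (do not drop it in, nor let it fall on the platform) and push the drawer fully shut. Leave everything else where it stands.

Things in the scene. Friction and masses are not known exactly. Their poses are not given: they have to be found in the camera images.
- mirror_center (a point): centre (half-way up) of the pocket mirror: a plain plate 112 x 64 mm, 3 mm thick, 60 to 130 g, pale glass face flush in a narrow black rim, lying flat on the ledge with the soap case and the scrubber 5 to 20 mm from its sides. x axis along its 112 mm length, within 0.15 rad of square to the ledge's front edge, -x end nearer the robot; y across its 64 mm width, z up.
- ledge_edge (a point): point on the top front edge (towards the robot) of the cement ledge. x axis square to the edge, pointing back towards the wall, y along the edge, z up. The ledge top is level, 80 mm above the platform; its front face is upright with free air before it, its finish smooth, so that the mirror slides easily. It runs from 85 mm on the -y side to 700 mm on the +y side of this point and 410 mm back to a low stone wall with a hook rail.
- chest_drawer0 (a joint): opening of the chest's top drawer in m: 0 = fully shut; starts 0.15 to 0.17 open; stays where it is left, 1 to 2 N to slide. It opens along -x of point drawer_floor. The wooden chest stands on the platform at the -y end of the ledge, 250 mm deep, 220 wide, 150 tall, two drawers; the lower one stays shut.
- drawer_floor (a point): centre of the top drawer's inner floor, moving with the drawer; x to the back of the chest, y across, z up. The drawer is empty, inside 205 mm long (x), 178 mm wide (y), side walls 43 mm high, front panel 53 mm above this floor. With the drawer open by q, the part not under the chest's top runs from x = -0.10 to x = q - 0.11 m; the top's underside is 53 mm above this floor.
- chest_drawer0_handle (a point): middle of the top drawer's bar handle, a horizontal steel bar 11 mm thick and 110 mm long along y, 35 mm in front of the drawer's front panel; axes as the drawer's. The chest's top is 38 mm above it.
- soap_case: yellow closed plastic soap case, 103 x 63 x 39 mm, long side along its x, beside the mirror (either side), not to be disturbed. Origin: centre of its underside.
- scrubber: grey loofah-shaped silicone scrubber with nubs, 116 mm long along its x (plus a small loop), 58 mm wide and 44 mm thick, on the mirror's other side, not to be disturbed. Origin: centre of its underside.
- lota: round-bellied aluminium water pot, 106 mm wide, 102 mm tall, on the ledge, not to be disturbed. Origin: centre of its underside.
- tumbler: steel tumbler, 72 mm wide at the rim, 100 mm tall, on the ledge, not to be disturbed. Origin: centre of its underside.
- oil_bottle: amber bottle with black cap, 56 mm wide, 115 mm tall, at the back of the ledge, not to be disturbed. Origin: centre of its underside.
- comb: black comb, 165 x 32 x 5 mm, long side along its x, flat at the back of the ledge, not to be disturbed. Origin: centre of its underside.
- pumice: grey pumice stone, 50 x 85 x 28 mm, on the platform before the ledge, not to be disturbed. Origin: centre of its underside.
Not all that is in view belongs to the job. Leave any orange or pink look-alike of the part that bears mirror_center alone.

How it is judged:
On the way, in this order (a step that is already met when the one before it is completed fails the run):
1. the mirror is being slid flat on the ledge by fingertips pressing on its face (distance of mirror_center from where it was at the start of the episode above 0.02 m and contact force between the fingers and mirror above 0.5 N and angle between mirror_center's own z axis and vertical below 0.06 rad and z of mirror_center in the frame of ledge_edge between -0.004 and 0.006 m and x of the grasp point in the frame of mirror_center between -0.056 and 0.056 m and y of the grasp point in the frame of mirror_center between -0.032 and 0.032 m), for 0.1 s.
2. the mirror lies let go, flat on the ledge, sticking out over the front edge by 20 mm or more (x of mirror_center in the frame of ledge_edge below 0.036 m and contact force between the fingers and mirror below 0.1 N and angle between mirror_center's own z axis and vertical below 0.06 rad and z of mirror_center in the frame of ledge_edge between -0.004 and 0.006 m), for 0.2 s.
At the end, for the whole second after the job is handed in: the mirror lies flat (within 0.1 rad), face up and at rest on the floor of the top drawer, and the drawer is shut to within 8 mm; everything else stands within 40 mm of where it stood (value of joint chest_drawer0 below 0.008 m and x of mirror_center in the frame of drawer_floor between -0.07 and 0.07 m and y of mirror_center in the frame of drawer_floor between -0.07 and 0.07 m and z of mirror_center in the frame of drawer_floor between -0.004 and 0.008 m and angle between mirror_center's own z axis and vertical below 0.1 rad and linear speed of mirror below 0.02 m/s); the robot touches nothing.
It fails at once if the mirror is dropped on the platform (height (world z) of mirror_center below 0.05 m).
It fails at once if the mirror is dropped into the drawer from 3 cm or more (it nears the floor faster than 0.75 m/s) (horizontal distance between mirror_center and drawer_floor below 0.11 m and z of mirror_center in the frame of drawer_floor between -0.01 and 0.03 m and linear speed of mirror above 0.75 m/s).
It fails at once if the soap case or the scrubber is shifted by more than 40 mm or knocked over (distance of any of soap_case, scrubber from where it was at the start of the episode above 0.04 m or angle between any of soap_case, scrubber's own z axis and vertical above 0.5 rad).
It fails at once if the lota or the tumbler is shifted by more than 40 mm or knocked over (distance of any of lota, tumbler from where it was at the start of the episode above 0.04 m or angle between any of lota, tumbler's own z axis and vertical above 0.5 rad).
It fails at once if the oil bottle, the comb or the pumice stone is shifted by more than 40 mm or knocked over (distance of any of oil_bottle, comb, pumice from where it was at the start of the episode above 0.04 m or angle between any of oil_bottle, comb, pumice's own z axis and vertical above 0.5 rad).
It also fails if it takes over 64 s, if anything falls off the work surface, if the arm or the gripper's body presses on something with over 40 N, if the wrist force passes 120 N, or if a joint passes its speed limit or range.

## Working session

There is one attempt and no reset: what is moved stays moved. The work goes in short steps, Python scripts to look and compute and a tool call to move; the robot and the scene stay as the last step left them, time stands still between calls to the robot, and variables do not carry over. Pictures are saved under pics/ and viewed, and the job is handed in when it is done.

Besides the shell and the picture viewer there is one more tool, called after "Request:" by a JSON object that holds its "name" and its "arguments", one argument or row to a line. carry_out: Moves the arm, as the interface text tells. Its arguments: {"type":"object","properties":{"deltas":{"type":"array"}},"required":["deltas"]}

```bash
mkdir -p pics; python3 - <<'E'
from plant import sensors,get_image,get_calibration
import cv2,numpy as np
np.set_printoptions(precision=4,suppress=True)
for n in("scene","top"):
    cv2.imwrite(f"pics/{n}0.png",get_image(n)); c=get_calibration(n); print(n,c["K"],c["extrinsics"])
s=sensors.get_state()
for k,v in s.items(): print(k,np.array(v))
E
```

```text
scene [[353.9388   0.     259.1099]
 [  0.     353.9388 189.9214]
 [  0.       0.       1.    ]] [[-0.4253  0.9048 -0.023   0.1855]
 [ 0.5862  0.256  -0.7687 -0.2795]
 [-0.6896 -0.3404 -0.6392  1.6118]
 [ 0.      0.      0.      1.    ]]
top [[352.8685   0.     257.57  ]
 [  0.     352.8685 195.0704]
 [  0.       0.       1.    ]] [[-0.0053 -1.     -0.0036  0.0643]
 [-0.9958  0.0056 -0.091   0.5852]
 [ 0.091   0.0031 -0.9958  0.9983]
 [ 0.      0.      0.      1.    ]]
clock 0.1
joint_positions [-1.3168  0.3837  0.0438  1.5994 -0.0179  1.1612 -0.0499]
qvel [-0.0007  0.0018  0.0004 -0.0033 -0.0009 -0.0008  0.0015]
effort [  0.0028 -43.4734   1.0293 -25.0454   0.0108   0.0055   0.    ]
position [0.2237 0.6094 0.252 ]
ee_rot [[ 0.3444  0.9388 -0.0007]
 [ 0.9388 -0.3445 -0.0023]
 [-0.0024  0.0001 -1.    ]]
contact_force [0.3692 0.3659 0.1398]
torque [-0.0251 -0.02   -0.0169]
grip_width 0.08564450606263514
```

View pics/scene0.png

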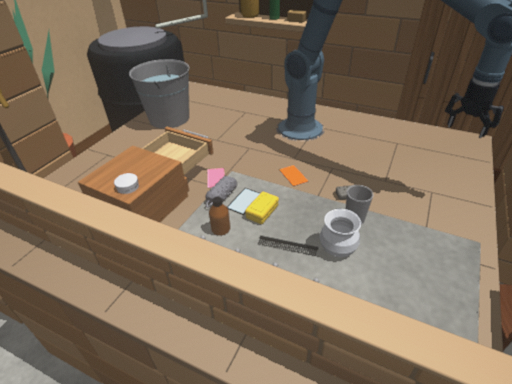

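View pics/top0.png

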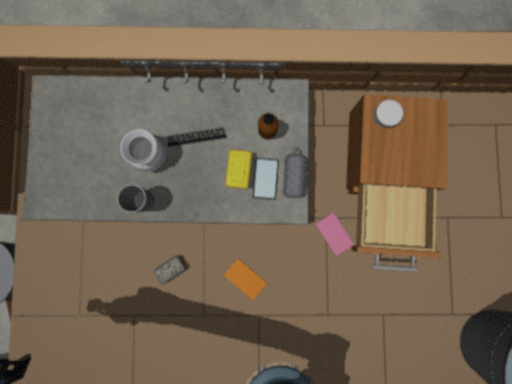

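The top view shows the pale mirror around (265,179), between the yellow soap case (239,169) and the grey scrubber (296,175). The ledge's front edge is near row 221 and the drawer lies around (397,216). I'll enlarge both areas.

```bash
python3 - <<'E'
import cv2
i=cv2.imread("pics/top0.png")
cv2.imwrite("pics/c1.png",cv2.resize(i[140:235,215:320],None,fx=6,fy=6,interpolation=cv2.INTER_CUBIC))
cv2.imwrite("pics/c2.png",cv2.resize(i[90:280,340:460],None,fx=3.1,fy=3.1,interpolation=cv2.INTER_CUBIC))
E
```

```text
(no output)
```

View pics/c1.png

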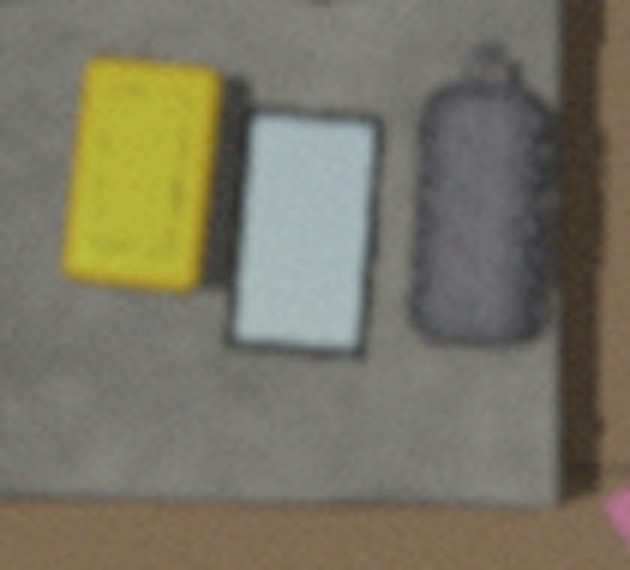

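View pics/c2.png

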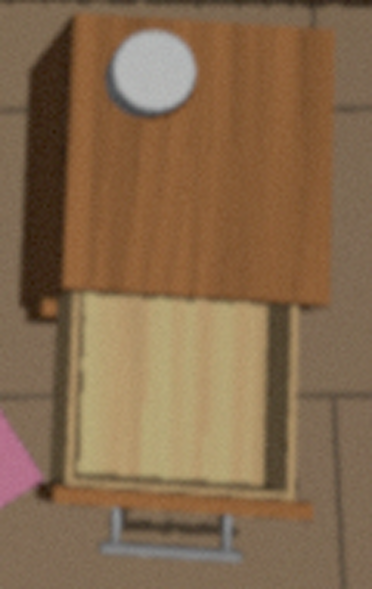

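```bash
cat > h.py <<'E'
import numpy as np,cv2
from plant import sensors,get_image,get_calibration
np.set_printoptions(precision=4,suppress=True)
def w(cam,px,z):
    c=get_calibration(cam);E=c["extrinsics"];R=E[:3,:3];t=E[:3,3]
    px=np.atleast_2d(px).astype(float)
    d=np.c_[px,np.ones(len(px))]@np.linalg.inv(c["K"]).T@R
    o=-R.T@t
    return o+d*((z-o[2])/d[:,2])[:,None]
def pj(cam,P):
    c=get_calibration(cam);E=c["extrinsics"];p=np.atleast_2d(P)@E[:3,:3].T+E[:3,3];p=p@c["K"].T
    return p[:,:2]/p[:,2:]
def cr(pts,off,f): return (np.array(pts)+.5)/f-.5+np.array(off)
E
python3 - <<'E'
from h import *
m=w("top",cr([(245,112),(381,118),(363,356),(228,350)],(215,140),6),.083)
print("mirror",m,m.mean(0)); 
for i in range(4): print(np.linalg.norm(m[i]-m[i-3]))
d=(m[0]+m[1]-m[2]-m[3]); print("yaw",np.arctan2(d[1],d[0]))
e=w("top",cr([(0,496),(556,504)],(215,140),6),.08);print("edge",e)
print("soap top",w("top",cr([(88,60),(220,68),(198,292),(66,280)],(215,140),6),.119))
print("scrub",w("top",cr([(415,210),(553,210),(480,345),(490,85)],(215,140),6),.102))
t=w("top",cr([(78,16),(332,30),(326,305),(62,290)],(340,90),3.1),.15);print("chest top",t)
for i in range(4): print(np.linalg.norm(t[i]-t[i-3]))
print("handle",w("top",cr([(101,549),(240,556)],(340,90),3.1),.112))
print("panel top front",w("top",cr([(50,500),(310,516)],(340,90),3.1),.137))
print("side walls outer",w("top",cr([(62,400),(298,410)],(340,90),3.1),.127))
E
```

```text
mirror [[0.6829 0.0663 0.083 ]
 [0.6797 0.0035 0.083 ]
 [0.5695 0.0129 0.083 ]
 [0.5726 0.0746 0.083 ]] [0.6262 0.0393 0.083 ]
0.06285905324165351
0.11058101072772077
0.06176065273830071
0.11058258007390531
yaw -0.08004801945720487
edge [[ 0.5067  0.1789  0.08  ]
 [ 0.5017 -0.0744  0.08  ]]
soap top [[0.6997 0.1359 0.119 ]
 [0.6957 0.077  0.119 ]
 [0.5954 0.0871 0.119 ]
 [0.601  0.1454 0.119 ]]
scrub [[ 0.6339 -0.0103  0.102 ]
 [ 0.6335 -0.0724  0.102 ]
 [ 0.5727 -0.0387  0.102 ]
 [ 0.6909 -0.0449  0.102 ]]
chest top [[ 0.8364 -0.2217  0.15  ]
 [ 0.8228 -0.4352  0.15  ]
 [ 0.5896 -0.4177  0.15  ]
 [ 0.6033 -0.2008  0.15  ]]
0.2139754076208232
0.23385150388037074
0.21731851798105875
0.23403114029214708
handle [[ 0.3881 -0.2376  0.112 ]
 [ 0.3817 -0.3542  0.112 ]]
panel top front [[ 0.4308 -0.1892  0.137 ]
 [ 0.4168 -0.4021  0.137 ]]
side walls outer [[ 0.5132 -0.2045  0.127 ]
 [ 0.5037 -0.4017  0.127 ]]
```

```bash
cat >> h.py <<'E'
from scipy.spatial.transform import Rotation as Ro
def rt(ya): # tool x axis at world angle ya, z down
    x=np.array([np.cos(ya),np.sin(ya),0]);z=np.array([0,0,-1.]);return np.c_[x,np.cross(z,x),z]
def go(p,ya):
    s=sensors.get_state();R=np.array(s["ee_rot"]);P=np.array(s["position"])
    print("clock",s["clock"],"pos",P,"F",np.array(s["contact_force"]),"w",s["grip_width"])
    print("travel",np.round(R.T@(np.array(p)-P)*100,2),"rot",np.round(Ro.from_matrix(R.T@rt(ya)).as_rotvec(),3))
E
python3 - <<'E'
from h import *
go([.626,.039,.18],np.pi/2-.08)
# check scene-camera mirror
print(pj("scene",w("top",cr([(245,112),(381,118),(363,356),(228,350)],(215,140),6),.083)))
i=cv2.imread("pics/scene0.png");cv2.imwrite("pics/c3.png",cv2.resize(i[160:250,190:300],None,fx=6,fy=6,interpolation=cv2.INTER_CUBIC))
E
```

```text
clock 0.1 pos [0.2237 0.6094 0.252 ] F [0.3692 0.3659 0.1398] w 0.08564450606263514
travel [-39.68  57.42   7.3 ] rot [-0.     0.002 -0.272]
[[243.5474 214.4912]
 [225.8618 208.1282]
 [244.8118 188.0416]
 [261.4615 193.4769]]
```

View pics/c3.png

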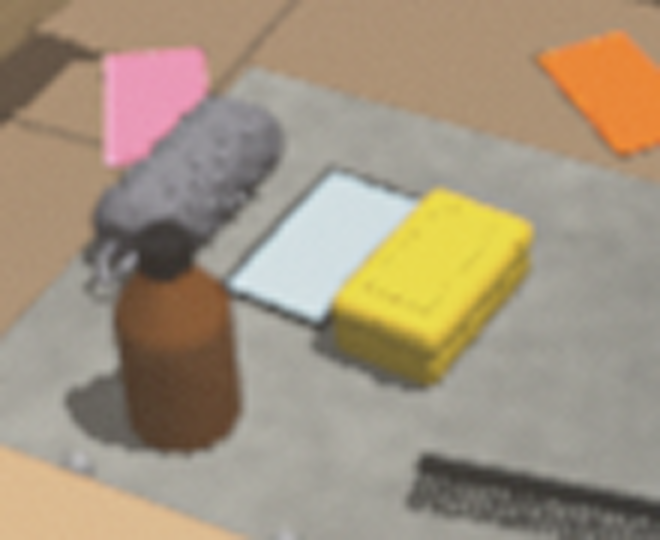

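The two cameras agree on the mirror's corners to within 1-2 px. The scene view shows them near (246,188), (228,208) and (243,215). Next I'll move above its centre with the fingers shut.

Request:
{"name": "carry_out", "arguments": {
  "deltas": [
    {"travel": [-39.7, 57.4, 4], "rotation": [0, 0, -0.272], "fingers": 1},
    {"travel": [-39.7, 57.4, 4], "rotation": [0, 0, -0.272], "fingers": 1},
    {"travel": [-39.7, 57.4, 4], "rotation": [0, 0, -0.272], "fingers": 1},
    {"travel": [-39.7, 57.4, 4], "rotation": [0, 0, -0.272], "fingers": 1},
    {"travel": [-39.7, 57.4, 4], "rotation": [0, 0, -0.272], "fingers": 1},
    {"travel": [-39.7, 57.4, 4], "rotation": [0, 0, -0.272], "fingers": 1},
    {"travel": [-39.7, 57.4, 4], "rotation": [0, 0, -0.272], "fingers": 1},
    {"travel": [-39.7, 57.4, 4], "rotation": [0, 0, -0.272], "fingers": 1},
    {"travel": [-39.7, 57.4, 4], "rotation": [0, 0, -0.272], "fingers": 1},
    {"travel": [-39.7, 57.4, 4], "rotation": [0, 0, -0.272], "fingers": 1},
    {"travel": [-39.7, 57.4, 4], "rotation": [0, 0, -0.272], "fingers": 1},
    {"travel": [-39.7, 57.4, 4], "rotation": [0, 0, -0.272], "fingers": 1},
    {"travel": [-39.7, 57.4, 4], "rotation": [0, 0, -0.272], "fingers": 1},
    {"travel": [-39.7, 57.4, 4], "rotation": [0, 0, -0.272], "fingers": 1},
    {"travel": [-39.7, 57.4, 7.3], "rotation": [0, 0, -0.272], "fingers": 1},
    {"travel": [-39.7, 57.4, 7.3], "rotation": [0, 0, -0.272], "fingers": 1},
    {"travel": [-39.7, 57.4, 7.3], "rotation": [0, 0, -0.272], "fingers": 1},
    {"travel": [-39.7, 57.4, 7.3], "rotation": [0, 0, -0.272], "fingers": 1}
  ]
}}

```text
clock: 1.9
position: [0.6259, 0.0408, 0.1808]
ee_rot: [[0.077, 0.997, 0.0], [0.997, -0.077, -0.001], [-0.001, 0.0, -1.0]]
contact_force: [0.2, 0.3, 0.4]
grip_width: -0.0002
```

```bash
python3 - <<'E'
from h import *
go([.626,.039,.115],np.pi/2-.08)
for n in("scene","top"):
    i=get_image(n); x0,y0=((190,110) if n=="scene" else (215,120))
    cv2.imwrite(f"pics/{n}1.png",cv2.resize(i[y0:y0+120,x0:x0+120],None,fx=4,fy=4,interpolation=cv2.INTER_CUBIC))
E
```

```text
clock 1.9 pos [0.6259 0.0408 0.1808] F [0.1984 0.3146 0.4165] w -0.00018343475684217994
travel [-0.17  0.03  6.58] rot [0.    0.001 0.003]
```

View pics/scene1.png

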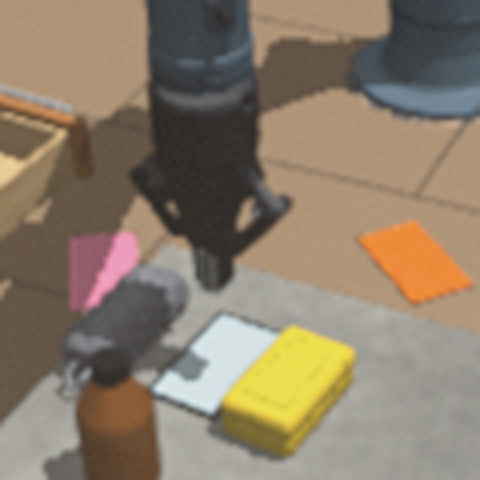

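The shut fingertips hover over the mirror, but the knuckles reach out sideways over the soap case and scrubber. I'll turn the jaws 90° so the knuckles lie along the mirror's length.

```bash
python3 - <<'E'
from h import *
print(np.array(sensors.get_state()["joint_positions"]))
go([.630,.039,.115],np.pi-.08);go([.630,.039,.115],-.08)
E
```

```text
[-0.4153  0.4255  0.3578  1.733  -0.1697  1.0123  1.497 ]
clock 2.0 pos [0.6263 0.0406 0.1815] F [ 0.4973 -0.2412  0.9908] w 0.00023917784071681336
travel [-0.12  0.37  6.65] rot [ 0.     0.002 -1.568]
clock 2.0 pos [0.6263 0.0406 0.1815] F [ 0.4973 -0.2412  0.9908] w 0.00023917784071681336
travel [-0.12  0.37  6.65] rot [ 0.002 -0.     1.574]
```

Request:
{"name": "carry_out", "arguments": {
  "deltas": [
    {"travel": [-0.1, 0.4, 0], "rotation": [0, 0, -1.57], "fingers": 1},
    {"travel": [-0.1, 0.4, 0], "rotation": [0, 0, -1.57], "fingers": 1},
    {"travel": [-0.1, 0.4, 0], "rotation": [0, 0, -1.57], "fingers": 1},
    {"travel": [-0.1, 0.4, 0], "rotation": [0, 0, -1.57], "fingers": 1},
    {"travel": [-0.1, 0.4, 0], "rotation": [0, 0, -1.57], "fingers": 1},
    {"travel": [-0.1, 0.4, 0], "rotation": [0, 0, -1.57], "fingers": 1},
    {"travel": [-0.1, 0.4, 0], "rotation": [0, 0, -1.57], "fingers": 1},
    {"travel": [-0.1, 0.4, 0], "rotation": [0, 0, -1.57], "fingers": 1},
    {"travel": [-0.1, 0.4, 0], "rotation": [0, 0, -1.57], "fingers": 1},
    {"travel": [-0.1, 0.4, 0], "rotation": [0, 0, -1.57], "fingers": 1},
    {"travel": [-0.1, 0.4, 0], "rotation": [0, 0, -1.57], "fingers": 1},
    {"travel": [-0.1, 0.4, 3], "rotation": [0, 0, -1.57], "fingers": 1},
    {"travel": [-0.1, 0.4, 5], "rotation": [0, 0, -1.57], "fingers": 1},
    {"travel": [-0.1, 0.4, 6], "rotation": [0, 0, -1.57], "fingers": 1},
    {"travel": [-0.1, 0.4, 6.6], "rotation": [0, 0, -1.57], "fingers": 1},
    {"travel": [-0.1, 0.4, 6.6], "rotation": [0, 0, -1.57], "fingers": 1}
  ]
}}

```text
clock: 3.6
position: [0.6303, 0.0397, 0.1156]
ee_rot: [[-0.997, 0.077, 0.001], [0.077, 0.997, -0.002], [-0.002, -0.002, -1.0]]
contact_force: [-0.2, -1.0, -0.9]
grip_width: 0.0001
```

```bash
python3 - <<'E'
from h import *
go([.630,.039,.105],np.pi-.08)
i=get_image("scene"); x0,y0=(190,110)
cv2.imwrite(f"pics/scene2.png",cv2.resize(i[y0:y0+120,x0:x0+120],None,fx=5,fy=5,interpolation=cv2.INTER_CUBIC))
E
```

```text
clock 3.6 pos [0.6303 0.0397 0.1156] F [-0.2146 -0.9892 -0.8693] w 0.0001030808757846144
travel [ 0.03 -0.07  1.06] rot [-0.002  0.002  0.003]
```

View pics/scene2.png

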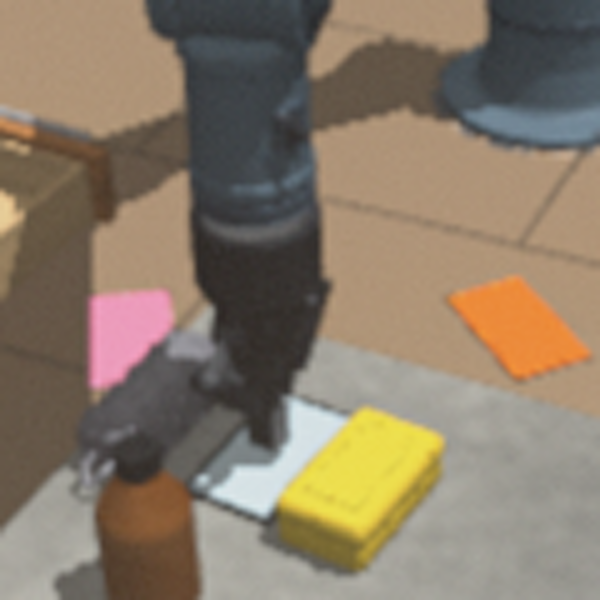

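The shut fingertips are just above the mirror's centre (crop 265,445). I'll lower slowly until they touch.

Request:
{"name": "carry_out", "arguments": {
  "deltas": [
    {"travel": [0, 0, 0.6], "rotation": [0, 0, 0], "fingers": 1},
    {"travel": [0, 0, 1.0], "rotation": [0, 0, 0], "fingers": 1},
    {"travel": [0, 0, 1.2], "rotation": [0, 0, 0], "fingers": 1},
    {"travel": [0, 0, 1.2], "rotation": [0, 0, 0], "fingers": 1}
  ]
}}

```text
clock: 4.05
position: [0.6313, 0.0401, 0.1052]
ee_rot: [[-0.997, 0.077, 0.003], [0.077, 0.997, -0.001], [-0.004, -0.001, -1.0]]
contact_force: [-2.4, -0.3, 3.9]
grip_width: 0.0001
```

Request:
{"name": "carry_out", "arguments": {
  "deltas": [
    {"travel": [0, 0, 0.25], "rotation": [0, 0, 0], "fingers": 1},
    {"travel": [0.5, 0, 0.3], "rotation": [0, 0, 0], "fingers": 1},
    {"travel": [1.0, 0, 0.3], "rotation": [0, 0, 0], "fingers": 1},
    {"travel": [1.5, 0, 0.3], "rotation": [0, 0, 0], "fingers": 1},
    {"travel": [2.0, 0, 0.3], "rotation": [0, 0, 0], "fingers": 1},
    {"travel": [2.5, 0, 0.3], "rotation": [0, 0, 0], "fingers": 1},
    {"travel": [3.0, 0, 0.3], "rotation": [0, 0, 0], "fingers": 1},
    {"travel": [3.0, 0, 0.3], "rotation": [0, 0, 0], "fingers": 1}
  ]
}}

```text
clock: 4.85
position: [0.605, 0.0425, 0.1052]
ee_rot: [[-0.997, 0.077, 0.012], [0.077, 0.997, -0.001], [-0.012, 0.0, -1.0]]
contact_force: [2.5, 0.6, 6.7]
grip_width: -0.0005
```

```bash
python3 - <<'E'
from h import *
go([.630,.039,.105],np.pi-.08)
i=get_image("scene"); x0,y0=(190,110)
cv2.imwrite(f"pics/scene3.png",cv2.resize(i[y0:y0+120,x0:x0+120],None,fx=5,fy=5,interpolation=cv2.INTER_CUBIC))
i=get_image("top"); x0,y0=(215,140)
cv2.imwrite(f"pics/top3.png",cv2.resize(i[y0:y0+95,x0:x0+105],None,fx=5,fy=5,interpolation=cv2.INTER_CUBIC))
E
```

```text
clock 4.85 pos [0.605  0.0425 0.1052] F [2.5348 0.5918 6.7157] w -0.00046917000813955097
travel [-2.52 -0.16  0.05] rot [0.    0.012 0.003]
```

View pics/scene3.png

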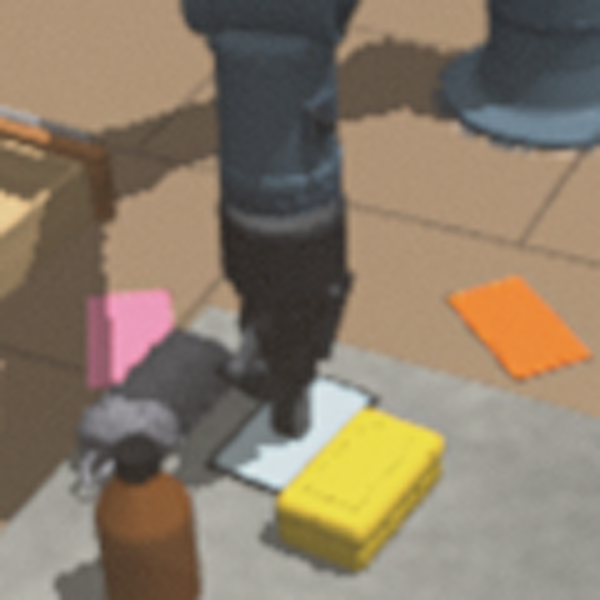

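View pics/top3.png

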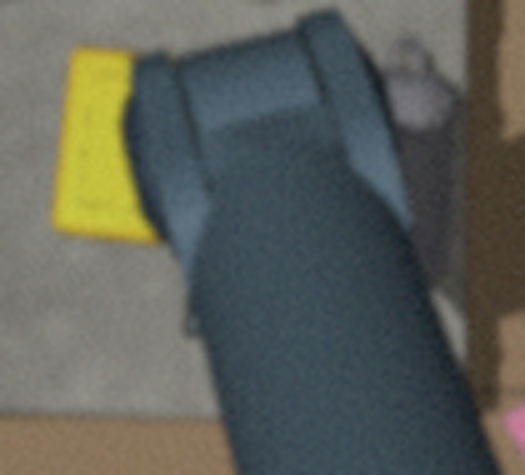

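```bash
python3 - <<'E'
from h import *
for n,p in dict(b=[(203,482),(265,520)],a=[(213,464),(278,491),(380,400)]).items(): print(n,w("scene",cr(p,(190,110),5),.083))
E
```

```text
b [[0.6658 0.0111 0.083 ]
 [0.6806 0.0619 0.083 ]]
a [[0.6485 0.0088 0.083 ]
 [0.6544 0.0574 0.083 ]
 [0.5495 0.0788 0.083 ]]
```

The mirror moves with the fingertips: its front-left corner has gone from about 0.573 to 0.550 in x. I'll continue sliding.

Request:
{"name": "carry_out", "arguments": {
  "deltas": [
    {"travel": [0.8, 0, 0.3], "rotation": [0, 0, 0], "fingers": 1},
    {"travel": [1.4, 0, 0.3], "rotation": [0, 0, 0], "fingers": 1},
    {"travel": [2.0, 0, 0.3], "rotation": [0, 0, 0], "fingers": 1},
    {"travel": [2.6, 0, 0.3], "rotation": [0, 0, 0], "fingers": 1},
    {"travel": [3.2, 0, 0.3], "rotation": [0, 0, 0], "fingers": 1},
    {"travel": [3.8, 0, 0.3], "rotation": [0, 0, 0], "fingers": 1},
    {"travel": [4.4, 0, 0.3], "rotation": [0, 0, 0], "fingers": 1},
    {"travel": [5.0, 0, 0.3], "rotation": [0, 0, 0], "fingers": 1},
    {"travel": [5.6, 0, 0.3], "rotation": [0, 0, 0], "fingers": 1},
    {"travel": [6.2, 0, 0.3], "rotation": [0, 0, 0], "fingers": 1},
    {"travel": [6.8, 0, 0.3], "rotation": [0, 0, 0], "fingers": 1},
    {"travel": [7.4, 0, 0.3], "rotation": [0, 0, 0], "fingers": 1},
    {"travel": [7.4, 0, 0.3], "rotation": [0, 0, 0], "fingers": 1}
  ]
}}

```text
clock: 6.25
position: [0.5364, 0.0488, 0.1051]
ee_rot: [[-0.997, 0.077, 0.023], [0.077, 0.997, 0.0], [-0.023, 0.002, -1.0]]
contact_force: [2.4, 0.3, 8.8]
grip_width: -0.0002
```

```bash
python3 - <<'E'
from h import *
go([.630,.039,.105],np.pi-.08)
i=get_image("scene"); x0,y0=(190,110)
cv2.imwrite(f"pics/scene4.png",cv2.resize(i[y0:y0+120,x0:x0+120],None,fx=5,fy=5,interpolation=cv2.INTER_CUBIC))
E
```

```text
clock 6.25 pos [0.5364 0.0488 0.1051] F [2.4201 0.2887 8.8124] w -0.0002054485371969917
travel [-9.4  -0.26  0.23] rot [0.002 0.023 0.003]
```

View pics/scene4.png

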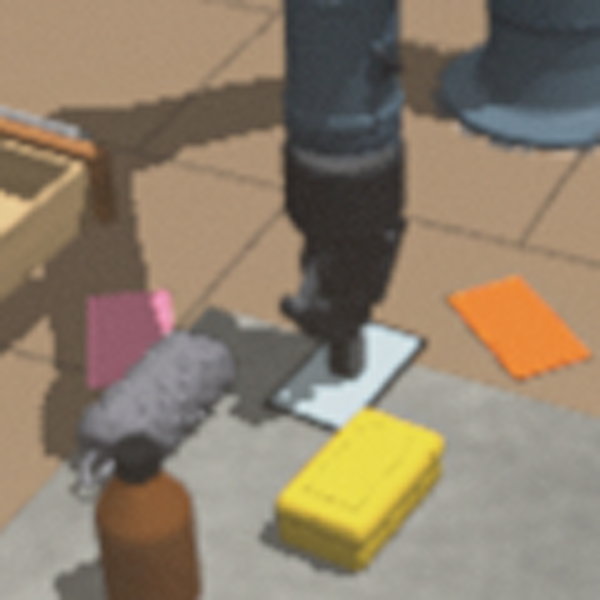

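```bash
python3 - <<'E'
from h import *
p=w("scene",cr([(426,343),(272,402),(337,428)],(190,110),5),.083);print(p, (p[0]+p[1])/2)
e=w("scene",cr([(250,318),(440,370),(600,414)],(190,110),5),.08);print(e)
E
```

```text
[[0.482  0.0824 0.083 ]
 [0.5796 0.0151 0.083 ]
 [0.5861 0.0651 0.083 ]] [0.5308 0.0487 0.083 ]
[[ 0.5012 -0.0423  0.08  ]
 [ 0.5017  0.101   0.08  ]
 [ 0.5023  0.2131  0.08  ]]
```

The mirror's centre is about 28 mm behind the edge, so it needs about 10 mm more. Then I'll lift straight off.

Request:
{"name": "carry_out", "arguments": {
  "deltas": [
    {"travel": [0.7, 0, 0.3], "rotation": [0, 0, 0], "fingers": 1},
    {"travel": [1.1, 0, 0.3], "rotation": [0, 0, 0], "fingers": 1},
    {"travel": [1.4, 0, 0.3], "rotation": [0, 0, 0], "fingers": 1},
    {"travel": [1.4, 0, 0.3], "rotation": [0, 0, 0], "fingers": 1},
    {"travel": [1.1, 0, 0.1], "rotation": [0, 0, 0], "fingers": 1},
    {"travel": [1.0, 0, -0.2], "rotation": [0, 0, 0], "fingers": 1},
    {"travel": [1.0, 0, -1.0], "rotation": [0, 0, 0], "fingers": 1},
    {"travel": [1.0, 0, -3.0], "rotation": [0, 0, 0], "fingers": 1},
    {"travel": [1.0, 0, -6.0], "rotation": [0, 0, 0], "fingers": 1},
    {"travel": [1.0, 0, -9.0], "rotation": [0, 0, 0], "fingers": 0},
    {"travel": [1.0, 0, -12.0], "rotation": [0, 0, 0], "fingers": 0},
    {"travel": [1.0, 0, -12.0], "rotation": [0, 0, 0], "fingers": 0}
  ]
}}

```text
clock: 7.5
position: [0.5265, 0.0501, 0.2298]
ee_rot: [[-0.997, 0.077, 0.032], [0.077, 0.997, 0.001], [-0.032, 0.003, -0.999]]
contact_force: [0.8, 0.3, 0.1]
grip_width: 0.0437
```

```bash
python3 - <<'E'
from h import *
go([.630,.039,.105],np.pi-.08)
i=get_image("scene"); x0,y0=(190,110)
cv2.imwrite(f"pics/scene5.png",cv2.resize(i[y0:y0+120,x0:x0+120],None,fx=5,fy=5,interpolation=cv2.INTER_CUBIC))
E
```

```text
clock 7.5 pos [0.5265 0.0501 0.2298] F [0.7995 0.2928 0.1208] w 0.043686744393238885
travel [-10.    -0.35  12.8 ] rot [0.004 0.032 0.003]
```

View pics/scene5.png

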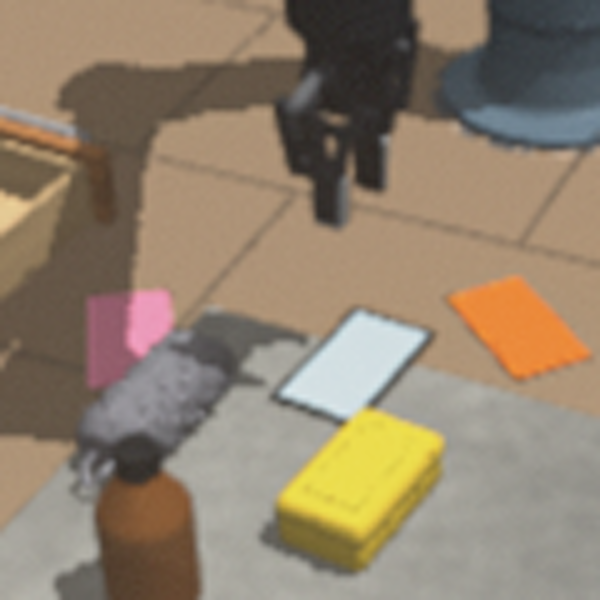

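```bash
python3 - <<'E'
from h import *
m=w("scene",cr([(360,308),(434,333),(346,421),(273,396)],(190,110),5),.083);print(m,m.mean(0))
d=m[2]+m[3]-m[0]-m[1];ya=np.arctan2(d[1],d[0]);print(ya)
c=m.mean(0)
for k in (.036,.038):
  g=c-k*np.array([np.cos(ya),np.sin(ya),0]);print(g)
g=c-.038*np.array([np.cos(-.08),np.sin(-.08),0])
go([g[0],g[1],.16],np.pi/2-.08)
E
```

```text
[[0.4639 0.0247 0.083 ]
 [0.4696 0.083  0.083 ]
 [0.5775 0.0674 0.083 ]
 [0.5738 0.0129 0.083 ]] [0.5212 0.047  0.083 ]
-0.1250642720673798
[0.4855 0.0515 0.083 ]
[0.4835 0.0517 0.083 ]
clock 7.55 pos [0.525  0.0497 0.2274] F [-0.8939 -0.0575 -0.3437] w 0.05054930506698189
travel [ 4.34 -0.31  6.62] rot [0.024 0.02  1.574]
```

Request:
{"name": "carry_out", "arguments": {
  "deltas": [
    {"travel": [4.3, -0.3, 2], "rotation": [0.024, 0.02, 1.574], "fingers": 0},
    {"travel": [4.3, -0.3, 2], "rotation": [0.024, 0.02, 1.574], "fingers": 0},
    {"travel": [4.3, -0.3, 2], "rotation": [0.024, 0.02, 1.574], "fingers": 0},
    {"travel": [4.3, -0.3, 2], "rotation": [0.024, 0.02, 1.574], "fingers": 0},
    {"travel": [4.3, -0.3, 2], "rotation": [0.024, 0.02, 1.574], "fingers": 0},
    {"travel": [4.3, -0.3, 2], "rotation": [0.024, 0.02, 1.574], "fingers": 0},
    {"travel": [4.3, -0.3, 2], "rotation": [0.024, 0.02, 1.574], "fingers": 0},
    {"travel": [4.3, -0.3, 2], "rotation": [0.024, 0.02, 1.574], "fingers": 0},
    {"travel": [4.3, -0.3, 2], "rotation": [0.024, 0.02, 1.574], "fingers": 0},
    {"travel": [4.3, -0.3, 2], "rotation": [0.024, 0.02, 1.574], "fingers": 0},
    {"travel": [4.3, -0.3, 2], "rotation": [0.024, 0.02, 1.574], "fingers": 0},
    {"travel": [4.3, -0.3, 6.6], "rotation": [0.024, 0.02, 1.574], "fingers": 0},
    {"travel": [4.3, -0.3, 6.6], "rotation": [0.024, 0.02, 1.574], "fingers": 0},
    {"travel": [4.3, -0.3, 6.6], "rotation": [0.024, 0.02, 1.574], "fingers": 0},
    {"travel": [4.3, -0.3, 6.6], "rotation": [0.024, 0.02, 1.574], "fingers": 0}
  ]
}}

```text
clock: 9.05
position: [0.4842, 0.0502, 0.1609]
ee_rot: [[0.08, 0.997, 0.001], [0.997, -0.08, 0.0], [0.0, 0.001, -1.0]]
contact_force: [0.9, 0.6, -0.3]
grip_width: 0.0855
```

```bash
python3 - <<'E'
from h import *
go([.4835,.051,.1],np.pi/2-.09)
i=get_image("scene"); x0,y0=(190,110)
cv2.imwrite(f"pics/scene6.png",cv2.resize(i[y0:y0+120,x0:x0+120],None,fx=5,fy=5,interpolation=cv2.INTER_CUBIC))
cv2.imwrite("pics/top6.png",get_image("top"))
E
```

```text
clock 9.05 pos [0.4842 0.0502 0.1609] F [ 0.8992  0.5868 -0.2734] w 0.08545865956420971
travel [ 0.07 -0.07  6.09] rot [ 0.001 -0.     0.01 ]
```

View pics/scene6.png

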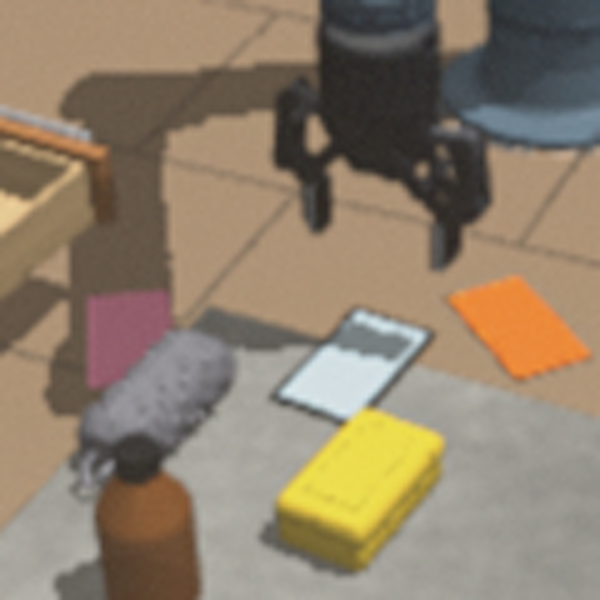

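View pics/top6.png

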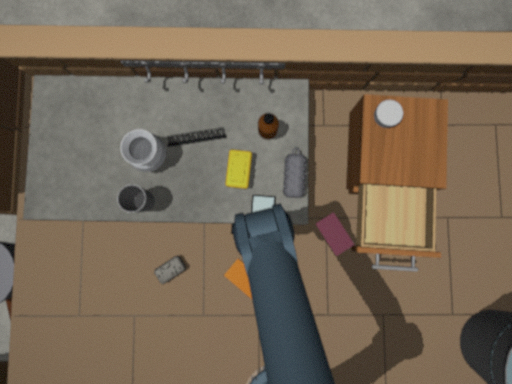

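The open jaws straddle the overhanging end, centred on it. Top-view back corners at about (252,197) and (275,197) agree. I'll lower and close.

Request:
{"name": "carry_out", "arguments": {
  "deltas": [
    {"travel": [0.1, 0, 3], "rotation": [0, 0, 0.01], "fingers": 0},
    {"travel": [0.1, 0, 5], "rotation": [0, 0, 0.01], "fingers": 0},
    {"travel": [0.1, 0, 6.5], "rotation": [0, 0, 0.01], "fingers": 0},
    {"travel": [0.1, 0, 7.0], "rotation": [0, 0, 0.01], "fingers": 0},
    {"travel": [0.1, 0, 7.0], "rotation": [0, 0, 0.01], "fingers": 0}
  ]
}}

```text
clock: 9.65
position: [0.4853, 0.0514, 0.0919]
ee_rot: [[0.09, 0.996, 0.003], [0.996, -0.09, 0.001], [0.001, 0.003, -1.0]]
contact_force: [-0.7, 0.1, -0.0]
grip_width: 0.0852
```

```bash
python3 - <<'E'
from h import *
go([.4835,.051,.0905],np.pi/2-.09)
i=get_image("scene"); x0,y0=(210,120)
cv2.imwrite(f"pics/scene7.png",cv2.resize(i[y0:y0+100,x0:x0+100],None,fx=6,fy=6,interpolation=cv2.INTER_CUBIC))
E
```

```text
clock 9.65 pos [0.4853 0.0514 0.0919] F [-0.711   0.1464 -0.0027] w 0.08521393171905656
travel [-0.05 -0.18  0.14] rot [ 0.003 -0.001 -0.001]
```

View pics/scene7.png

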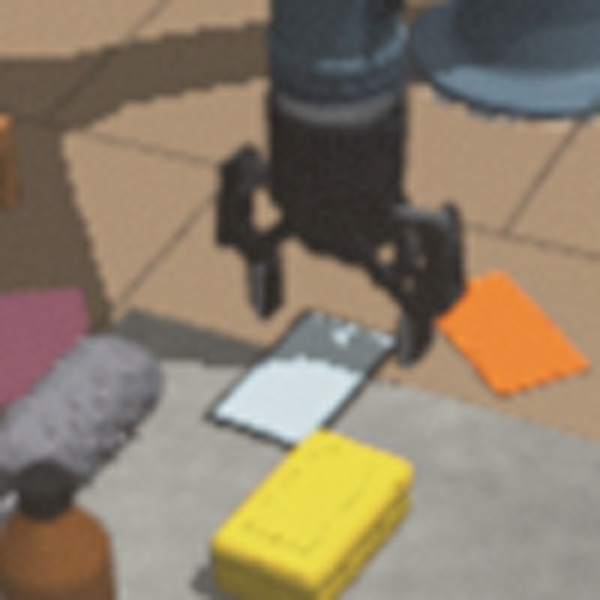

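```bash
python3 - <<'E'
from h import *
s=sensors.get_state();P=np.array(s["position"]);R=np.array(s["ee_rot"])
for d in(.009,.022):
  print(d,(pj("scene",[P+R@np.array([sx*.0425+sx*0.005,yy,d]) for sx in(-1,1) for yy in (-.011,0,.011)])-[210,120])*6)
m=w("scene",cr([(310,312),(397,342),(292,445),(207,415)],(210,120),6),.083);print(m,m.mean(0))
E
```

```text
0.009 [[274.0665 305.045 ]
 [264.3054 315.0022]
 [254.4282 325.0779]
 [419.1567 353.2798]
 [409.9671 363.8519]
 [400.6646 374.5538]]
0.022 [[274.6922 322.9718]
 [265.0003 332.9676]
 [255.1938 343.0814]
 [418.8042 371.4443]
 [409.676  382.0533]
 [400.4365 392.7917]]
[[0.4664 0.0245 0.083 ]
 [0.4725 0.0818 0.083 ]
 [0.578  0.0657 0.083 ]
 [0.5737 0.0124 0.083 ]] [0.5226 0.0461 0.083 ]
```

The visible tips match the model, about 9 mm ahead of the TCP when open, and sit mid-way along the overhang. I'll go down slightly and close.

Request:
{"name": "carry_out", "arguments": {
  "deltas": [
    {"travel": [0, 0, 0.2], "rotation": [0, 0, 0], "fingers": 0},
    {"travel": [0, 0, 0.2], "rotation": [0, 0, 0], "fingers": 0.15},
    {"travel": [0, 0, 0.2], "rotation": [0, 0, 0], "fingers": 0.2},
    {"travel": [0, 0, 0.2], "rotation": [0, 0, 0], "fingers": 0.4},
    {"travel": [0, 0, 0.2], "rotation": [0, 0, 0], "fingers": 1},
    {"travel": [0, 0, 0.2], "rotation": [0, 0, 0], "fingers": 1},
    {"travel": [0, 0, 0.2], "rotation": [0, 0, 0], "fingers": 1},
    {"travel": [0, 0, 0.2], "rotation": [0, 0, 0], "fingers": 1}
  ]
}}

```text
clock: 10.5
position: [0.4864, 0.0515, 0.0917]
ee_rot: [[0.09, 0.996, 0.005], [0.996, -0.09, 0.001], [0.001, 0.005, -1.0]]
contact_force: [-1.8, -1.0, 5.4]
grip_width: 0.0613
```

```bash
python3 - <<'E'
from h import *
go([.4835,.051,.0905],np.pi/2-.09)
i=get_image("scene"); x0,y0=(210,120)
cv2.imwrite(f"pics/scene8.png",cv2.resize(i[y0:y0+100,x0:x0+100],None,fx=6,fy=6,interpolation=cv2.INTER_CUBIC))
E
```

```text
clock 10.5 pos [0.4864 0.0515 0.0917] F [-1.7645 -0.9841  5.3797] w 0.061251542917000364
travel [-0.08 -0.28  0.11] rot [ 0.005 -0.001 -0.   ]
```

View pics/scene8.png

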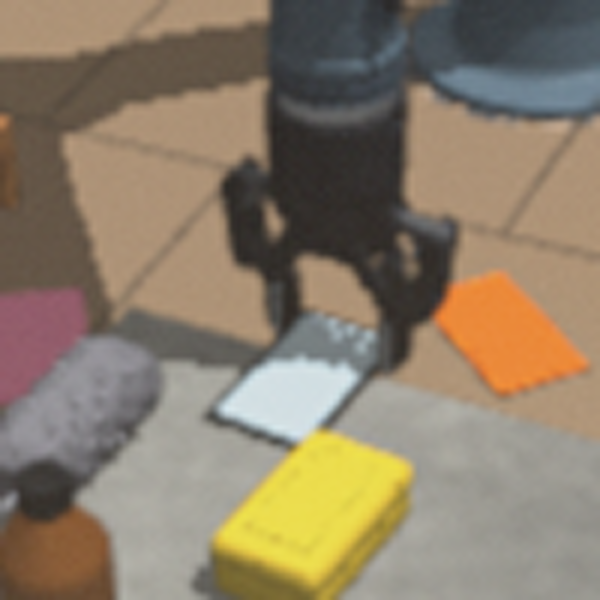

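Request:
{"name": "carry_out", "arguments": {
  "deltas": [
    {"travel": [0, 0, -0.1], "rotation": [0, 0, 0], "fingers": 1},
    {"travel": [0, 0, -0.5], "rotation": [0, 0, 0], "fingers": 1},
    {"travel": [0, 0, -1.0], "rotation": [0, 0, 0], "fingers": 1},
    {"travel": [0, 0, -1.0], "rotation": [0, 0, 0], "fingers": 1}
  ]
}}

```text
clock: 10.95
position: [0.4868, 0.0516, 0.1022]
ee_rot: [[0.09, 0.996, 0.006], [0.996, -0.09, 0.001], [0.001, 0.006, -1.0]]
contact_force: [0.7, -0.9, -1.8]
grip_width: 0.0614
```

```bash
python3 - <<'E'
from h import *
go([.4835,.051,.0905],np.pi/2-.09)
i=get_image("scene"); x0,y0=(210,120)
cv2.imwrite(f"pics/scene9.png",cv2.resize(i[y0:y0+100,x0:x0+100],None,fx=6,fy=6,interpolation=cv2.INTER_CUBIC))
E
```

```text
clock 10.95 pos [0.4868 0.0516 0.1022] F [ 0.7276 -0.8991 -1.7909] w 0.06138771943622164
travel [-0.09 -0.33  1.17] rot [ 0.006 -0.001 -0.001]
```

View pics/scene9.png

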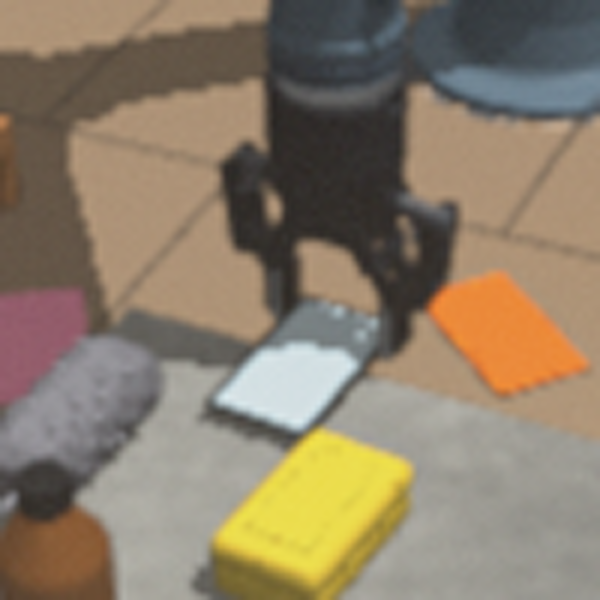

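The mirror is clear of the ledge and held level, with a shadow below its rear edge. I'll lift it and carry it over the drawer.

```bash
python3 - <<'E'
from h import *
go([.4707,-.3016,.22],np.pi/2-.068)
E
```

```text
clock 11.0 pos [0.4866 0.0515 0.102 ] F [-0.245  -0.0544 -0.4946] w 0.06133643064262856
travel [-35.3    1.68 -11.83] rot [ 0.005 -0.001 -0.023]
```

Request:
{"name": "carry_out", "arguments": {
  "deltas": [
    {"travel": [0, 0, -2], "rotation": [0, 0, 0], "fingers": 1},
    {"travel": [0, 0, -5], "rotation": [0, 0, 0], "fingers": 1},
    {"travel": [0, 0, -8], "rotation": [0, 0, 0], "fingers": 1},
    {"travel": [-1, 0, -11], "rotation": [0, 0, 0], "fingers": 1},
    {"travel": [-3, 0, -12], "rotation": [0, 0, 0], "fingers": 1},
    {"travel": [-6, 0.3, -12], "rotation": [0, 0, 0], "fingers": 1},
    {"travel": [-9, 0.5, -12], "rotation": [0, 0, 0], "fingers": 1},
    {"travel": [-12, 0.7, -12], "rotation": [0, 0, 0], "fingers": 1},
    {"travel": [-15, 0.9, -12], "rotation": [0, 0, -0.01], "fingers": 1},
    {"travel": [-18, 1.1, -12], "rotation": [0, 0, -0.02], "fingers": 1},
    {"travel": [-21, 1.3, -12], "rotation": [0, 0, -0.023], "fingers": 1},
    {"travel": [-24, 1.4, -12], "rotation": [0, 0, -0.023], "fingers": 1},
    {"travel": [-27, 1.5, -12], "rotation": [0, 0, -0.023], "fingers": 1},
    {"travel": [-30, 1.6, -12], "rotation": [0.005, 0, -0.023], "fingers": 1},
    {"travel": [-32.5, 1.7, -12], "rotation": [0.005, 0, -0.023], "fingers": 1},
    {"travel": [-34.5, 1.7, -12], "rotation": [0.005, 0, -0.023], "fingers": 1},
    {"travel": [-35.3, 1.7, -12], "rotation": [0.005, 0, -0.023], "fingers": 1},
    {"travel": [-35.3, 1.7, -12], "rotation": [0.005, 0, -0.023], "fingers": 1}
  ]
}}

```text
clock: 12.8
position: [0.4702, -0.3027, 0.2212]
ee_rot: [[0.07, 0.998, -0.0], [0.998, -0.07, 0.001], [0.001, -0.0, -1.0]]
contact_force: [0.2, -0.6, -1.0]
grip_width: 0.0614
```

```bash
python3 - <<'E'
from h import *
go([.4707,-.3016,.14],np.pi/2-.068)
i=get_image("scene"); x0,y0=(70,90)
cv2.imwrite(f"pics/scene10.png",cv2.resize(i[y0:y0+150,x0:x0+180],None,fx=4,fy=4,interpolation=cv2.INTER_CUBIC))
i=get_image("top"); x0,y0=(320,100)
cv2.imwrite(f"pics/top10.png",cv2.resize(i[y0:y0+200,x0:x0+160],None,fx=3,fy=3,interpolation=cv2.INTER_CUBIC))
E
```

```text
clock 12.8 pos [ 0.4702 -0.3027  0.2212] F [ 0.1529 -0.5884 -1.0311] w 0.06137082677759642
travel [0.11 0.05 8.12] rot [-0.    -0.001 -0.002]
```

View pics/scene10.png

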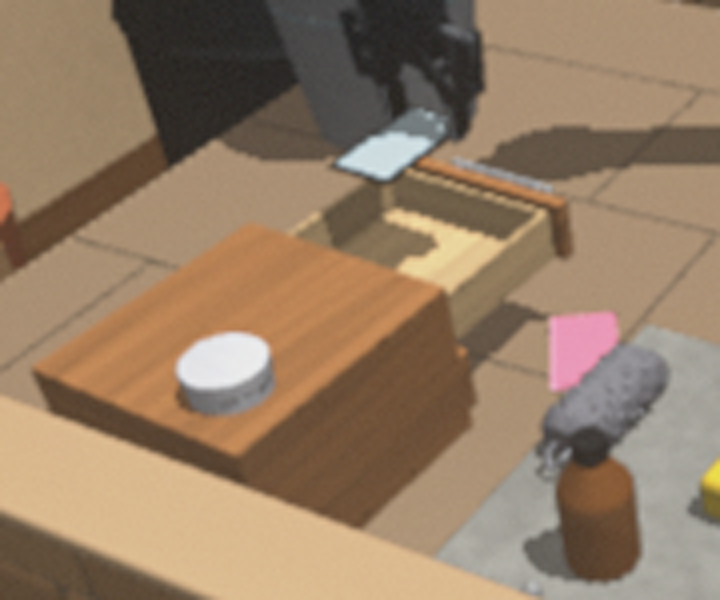

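View pics/top10.png

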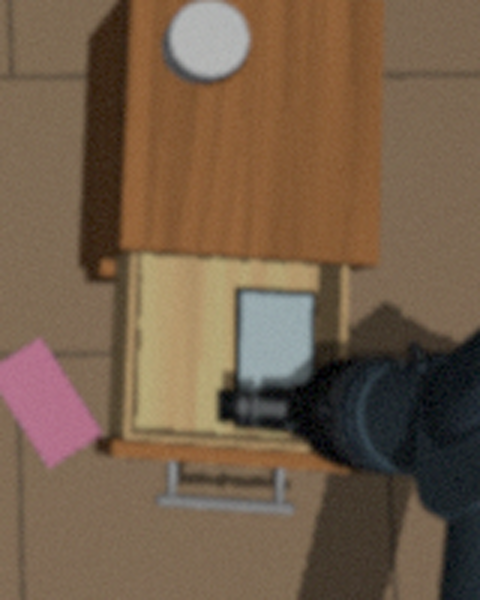

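```bash
python3 - <<'E'
from h import *
for z in (.200,.211): print(w("top",cr([(238,289),(316,291)],(320,100),3),z), w("scene",cr([(336,164),(385,181)],(70,90),4),z))
# drawer: inner floor corners visible
print("panel inner top",w("top",cr([(130,438),(345,452)],(320,100),3),.138))
print("side walls inner top L,R",w("top",cr([(134,350),(340,350)],(320,100),3),.128))
print("handle scene",w("scene",cr([(455,160),(550,190)],(70,90),4),.112))
print("panel top corner scene",w("scene",cr([(566,203)],(70,90),4),.138))
E
```

```text
[[ 0.5655 -0.28    0.2   ]
 [ 0.5636 -0.3425  0.2   ]] [[ 0.5408 -0.3511  0.2   ]
 [ 0.5474 -0.294   0.2   ]]
[[ 0.5646 -0.2756  0.211 ]
 [ 0.5626 -0.3373  0.211 ]] [[ 0.5552 -0.3369  0.211 ]
 [ 0.5617 -0.2807  0.211 ]]
panel inner top [[ 0.4442 -0.2077  0.138 ]
 [ 0.4315 -0.3897  0.138 ]]
side walls inner top L,R [[ 0.5192 -0.2165  0.128 ]
 [ 0.5182 -0.3947  0.128 ]]
handle scene [[ 0.3722 -0.3598  0.112 ]
 [ 0.3839 -0.2422  0.112 ]]
panel top corner scene [[ 0.4333 -0.1912  0.138 ]]
```

Request:
{"name": "carry_out", "arguments": {
  "deltas": [
    {"travel": [0, 0.5, 2], "rotation": [0, 0, 0], "fingers": 1},
    {"travel": [0, 0.5, 4], "rotation": [0, 0, 0], "fingers": 1},
    {"travel": [0, 0.5, 6], "rotation": [0, 0, 0], "fingers": 1},
    {"travel": [0, 0.5, 8], "rotation": [0, 0, 0], "fingers": 1},
    {"travel": [0, 0.5, 9.5], "rotation": [0, 0, 0], "fingers": 1},
    {"travel": [0, 0.5, 10], "rotation": [0, 0, 0], "fingers": 1},
    {"travel": [0, 0.5, 10], "rotation": [0, 0, 0], "fingers": 1}
  ]
}}

```text
clock: 13.6
position: [0.4759, -0.2992, 0.1206]
ee_rot: [[0.065, 0.998, -0.001], [0.998, -0.065, 0.004], [0.004, -0.002, -1.0]]
contact_force: [-0.4, 0.4, -1.7]
grip_width: 0.0613
```

```bash
python3 - <<'E'
from h import *
go([.4752,-.3020,.105],np.pi/2-.068)
i=get_image("scene"); x0,y0=(120,100)
cv2.imwrite(f"pics/scene11.png",cv2.resize(i[y0:y0+90,x0:x0+110],None,fx=6,fy=6,interpolation=cv2.INTER_CUBIC))
E
```

```text
clock 13.6 pos [ 0.4759 -0.2992  0.1206] F [-0.4294  0.3837 -1.7062] w 0.06134137909533185
travel [-0.29 -0.05  1.56] rot [-0.002 -0.004  0.003]
```

View pics/scene11.png

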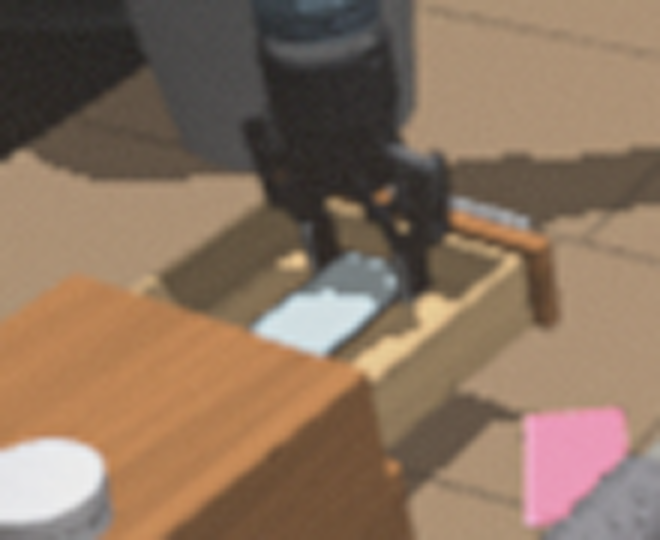

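The mirror is inside the drawer, level and between the walls. I'll lower in small steps and watch the force.

Request:
{"name": "carry_out", "arguments": {
  "deltas": [
    {"travel": [-0.2, 0, 0.4], "rotation": [0, 0, 0], "fingers": 1},
    {"travel": [-0.2, 0, 0.8], "rotation": [0, 0, 0], "fingers": 1},
    {"travel": [-0.2, 0, 0.9], "rotation": [0, 0, 0], "fingers": 1}
  ]
}}

```text
clock: 13.95
position: [0.4764, -0.302, 0.1126]
ee_rot: [[0.066, 0.998, 0.0], [0.998, -0.066, 0.002], [0.003, 0.0, -1.0]]
contact_force: [-0.4, 0.4, -0.7]
grip_width: 0.0611
```

Request:
{"name": "carry_out", "arguments": {
  "deltas": [
    {"travel": [0, 0, 0.3], "rotation": [0, 0, 0], "fingers": 1},
    {"travel": [0, 0, 0.3], "rotation": [0, 0, 0], "fingers": 1}
  ]
}}

```text
clock: 14.15
position: [0.4761, -0.3019, 0.1092]
ee_rot: [[0.066, 0.998, -0.0], [0.998, -0.066, 0.003], [0.003, -0.0, -1.0]]
contact_force: [-0.7, -0.5, -1.1]
grip_width: 0.0615
```

Request:
{"name": "carry_out", "arguments": {
  "deltas": [
    {"travel": [0, 0, 0.3], "rotation": [0, 0, 0], "fingers": 1},
    {"travel": [0, 0, 0.3], "rotation": [0, 0, 0], "fingers": 1}
  ]
}}

```text
clock: 14.35
position: [0.4757, -0.3017, 0.1057]
ee_rot: [[0.066, 0.998, -0.001], [0.998, -0.066, 0.003], [0.003, -0.001, -1.0]]
contact_force: [-0.2, 0.2, -2.1]
grip_width: 0.0612
```

Request:
{"name": "carry_out", "arguments": {
  "deltas": [
    {"travel": [0, 0, 0.25], "rotation": [0, 0, 0], "fingers": 1},
    {"travel": [0, 0, 0.25], "rotation": [0, 0, 0], "fingers": 1}
  ]
}}

```text
clock: 14.55
position: [0.4754, -0.3015, 0.1028]
ee_rot: [[0.066, 0.998, -0.002], [0.998, -0.066, 0.004], [0.004, -0.002, -1.0]]
contact_force: [-0.3, -0.4, -0.6]
grip_width: 0.0609
```

Request:
{"name": "carry_out", "arguments": {
  "deltas": [
    {"travel": [0, 0, 0.25], "rotation": [0, 0, 0], "fingers": 1},
    {"travel": [0, 0, 0.25], "rotation": [0, 0, 0], "fingers": 1}
  ]
}}

```text
clock: 14.75
position: [0.4773, -0.3018, 0.102]
ee_rot: [[0.065, 0.998, 0.002], [0.998, -0.065, 0.002], [0.003, 0.002, -1.0]]
contact_force: [-0.1, 0.5, 4.6]
grip_width: 0.0612
```

```bash
python3 - <<'E'
from h import *
go([.4752,-.3020,.105],np.pi/2-.068)
i=get_image("scene"); x0,y0=(120,100)
cv2.imwrite(f"pics/scene12.png",cv2.resize(i[y0:y0+90,x0:x0+110],None,fx=6,fy=6,interpolation=cv2.INTER_CUBIC))
E
```

```text
clock 14.75 pos [ 0.4773 -0.3018  0.102 ] F [-0.1362  0.5363  4.6033] w 0.061249941142129165
travel [-0.03 -0.21 -0.3 ] rot [ 0.002 -0.003  0.003]
```

View pics/scene12.png

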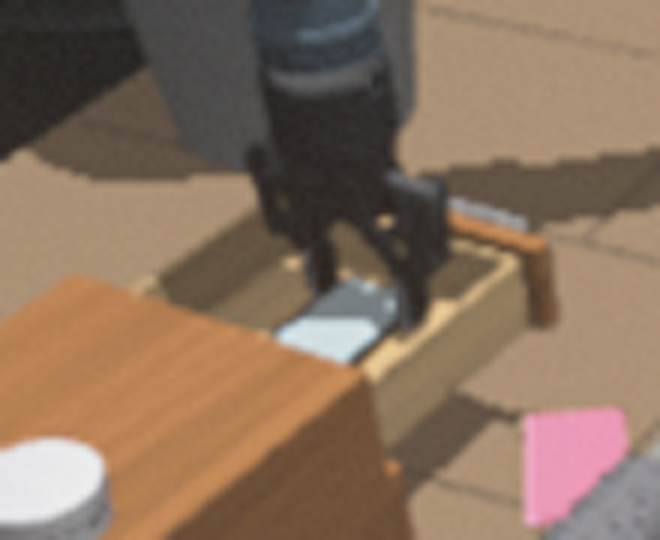

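Contact is 4.6 N at TCP z 0.102, so the tips are at the floor and the mirror is within about 4 mm of it. I'll release and rise.

Request:
{"name": "carry_out", "arguments": {
  "deltas": [
    {"travel": [0, 0, 0], "rotation": [0, 0, 0], "fingers": 0.2},
    {"travel": [0, 0, 0], "rotation": [0, 0, 0], "fingers": 0.1},
    {"travel": [0, 0, 0], "rotation": [0, 0, 0], "fingers": 0},
    {"travel": [0, 0, 0], "rotation": [0, 0, 0], "fingers": 0},
    {"travel": [0, 0, 0], "rotation": [0, 0, 0], "fingers": 0},
    {"travel": [0, 0, -1], "rotation": [0, 0, 0], "fingers": 0},
    {"travel": [0, 0, -3], "rotation": [0, 0, 0], "fingers": 0},
    {"travel": [0, 0, -6], "rotation": [0, 0, 0], "fingers": 0},
    {"travel": [0, 0, -9], "rotation": [0, 0, 0], "fingers": 0},
    {"travel": [0, 0, -11], "rotation": [0, 0, 0], "fingers": 0},
    {"travel": [0, 0, -11], "rotation": [0, 0, 0], "fingers": 0}
  ]
}}

```text
clock: 15.9
position: [0.4796, -0.3036, 0.2167]
ee_rot: [[0.066, 0.998, 0.01], [0.998, -0.066, -0.002], [-0.001, 0.01, -1.0]]
contact_force: [-0.6, -0.8, 0.7]
grip_width: 0.0856
```

```bash
python3 - <<'E'
from h import *
go([.330,-.291,.21],np.pi/2-.068)
print(np.array(sensors.get_state()["joint_positions"]))
i=get_image("scene"); x0,y0=(120,90)
cv2.imwrite(f"pics/scene13.png",cv2.resize(i[y0:y0+90,x0:x0+110],None,fx=6,fy=6,interpolation=cv2.INTER_CUBIC))
i=get_image("top"); x0,y0=(320,100)
cv2.imwrite(f"pics/top13.png",cv2.resize(i[y0:y0+200,x0:x0+160],None,fx=3,fy=3,interpolation=cv2.INTER_CUBIC))
E
```

```text
clock 15.9 pos [ 0.4796 -0.3036  0.2167] F [-0.5905 -0.7913  0.6971] w 0.08564797152666252
travel [  0.28 -15.02   0.52] rot [0.01  0.001 0.002]
[ 0.4308  0.2599  0.0722  1.8448 -0.0254  1.0284  2.0186]
```

View pics/scene13.png

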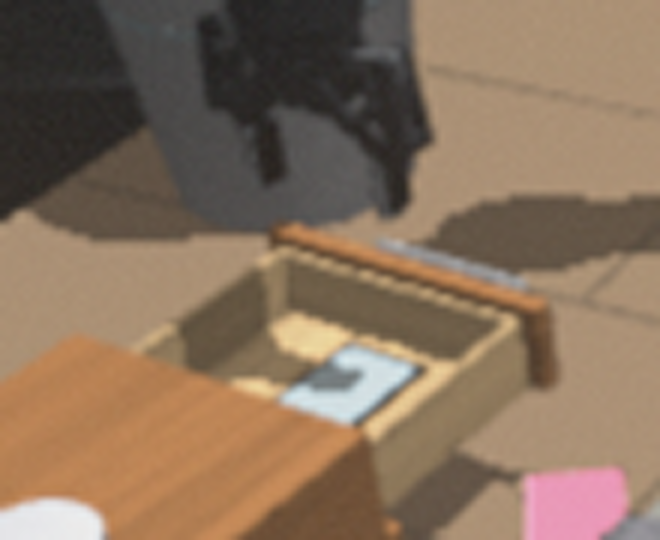

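View pics/top13.png

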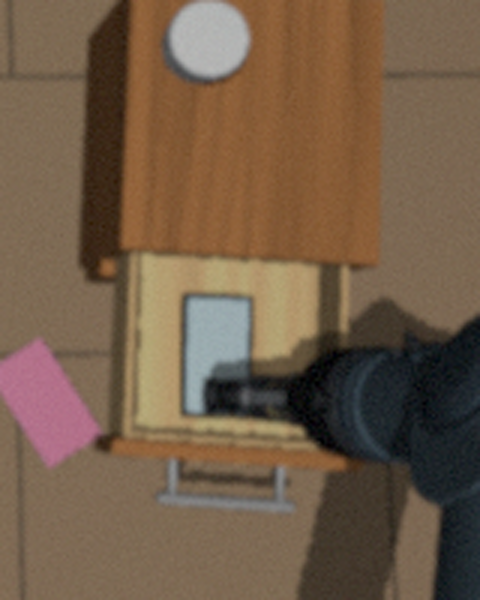

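```bash
python3 - <<'E'
from h import *
z=.088
a=w("top",cr([(185,294),(253,297),(182,414)],(320,100),3),z);print(a,(a[1]+a[2])/2)
print("floor edge L/R at floor",w("top",cr([(137,350),(318,350)],(320,100),3),.085))
print("sc",w("scene",cr([(355,345),(425,368),(353,425)],(120,90),6),z))
E
```

```text
[[ 0.5709 -0.2764  0.088 ]
 [ 0.5678 -0.338   0.088 ]
 [ 0.4627 -0.2697  0.088 ]] [ 0.5153 -0.3038  0.088 ]
floor edge L/R at floor [[ 0.5204 -0.2321  0.085 ]
 [ 0.5196 -0.396   0.085 ]]
sc [[ 0.4561 -0.3278  0.088 ]
 [ 0.4608 -0.2716  0.088 ]
 [ 0.5306 -0.2769  0.088 ]]
```

The mirror lies flat in the drawer, with its centre about 22 mm in front of the floor centre and laterally centred. Next I'll go in front of the handle with the fingers shut.

Request:
{"name": "carry_out", "arguments": {
  "deltas": [
    {"travel": [0.5, -4, 0], "rotation": [0.01, 0, 0], "fingers": 1},
    {"travel": [0.3, -8, 0], "rotation": [0.01, 0, 0], "fingers": 1},
    {"travel": [0, -12, 0], "rotation": [0.01, 0, 0], "fingers": 1},
    {"travel": [0, -14, 0], "rotation": [0.01, 0, 0], "fingers": 1},
    {"travel": [0, -14, 0], "rotation": [0.01, 0, 0], "fingers": 1},
    {"travel": [0, -14, 0], "rotation": [0.01, 0, 0], "fingers": 1}
  ]
}}

```text
clock: 16.6
position: [0.3371, -0.2925, 0.2113]
ee_rot: [[0.066, 0.998, -0.008], [0.998, -0.066, 0.004], [0.003, -0.008, -1.0]]
contact_force: [0.1, 0.2, -0.2]
grip_width: 0.0004
```

```bash
python3 - <<'E'
from h import *
go([.340,-.294,.117],np.pi/2-.068)
E
```

```text
clock 16.6 pos [ 0.3371 -0.2925  0.2113] F [ 0.0773  0.2318 -0.2421] w 0.0004219187022708908
travel [-0.16  0.37  9.42] rot [-0.008 -0.003  0.002]
```

Request:
{"name": "carry_out", "arguments": {
  "deltas": [
    {"travel": [-0.2, 0.2, 3], "rotation": [-0.008, 0, 0], "fingers": 1},
    {"travel": [-0.2, 0.2, 6], "rotation": [-0.008, 0, 0], "fingers": 1},
    {"travel": [-0.2, 0.2, 8.5], "rotation": [-0.008, 0, 0], "fingers": 1},
    {"travel": [-0.2, 0.2, 9.4], "rotation": [-0.008, 0, 0], "fingers": 1},
    {"travel": [-0.2, 0.2, 9.4], "rotation": [-0.008, 0, 0], "fingers": 1}
  ]
}}

```text
clock: 17.1
position: [0.3383, -0.2933, 0.1158]
ee_rot: [[0.064, 0.998, -0.003], [0.998, -0.064, 0.005], [0.005, -0.003, -1.0]]
contact_force: [0.5, -0.6, 0.5]
grip_width: 0.0002
```

```bash
python3 - <<'E'
from h import *
go([.520,-.305,.117],np.pi/2-.068)
i=get_image("scene"); x0,y0=(120,70)
cv2.imwrite(f"pics/scene14.png",cv2.resize(i[y0:y0+110,x0:x0+130],None,fx=5,fy=5,interpolation=cv2.INTER_CUBIC))
E
```

```text
clock 17.1 pos [ 0.3383 -0.2933  0.1158] F [ 0.456  -0.616   0.4535] w 0.00019585722611038683
travel [ 0.   18.21 -0.18] rot [-0.003 -0.005  0.004]
```

View pics/scene14.png

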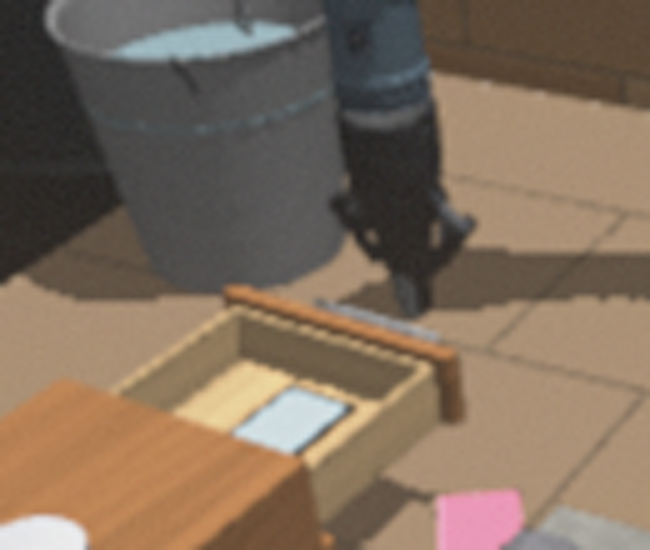

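```bash
python3 - <<'E'
from h import *
print((pj("scene",[[.338,-.293,.094],[.338,-.293,.117],[.385,-.241,.112],[.378,-.351,.112]])-[120,70])*5)
E
```

```text
[[414.2047 314.3201]
 [410.5911 289.0427]
 [436.1798 336.6152]
 [321.8935 303.7494]]
```

The finger is in front of the handle bar's middle at the right height, and its projection matches. I'll push in stages.

Request:
{"name": "carry_out", "arguments": {
  "deltas": [
    {"travel": [0, 1.5, 0], "rotation": [0, 0, 0], "fingers": 1},
    {"travel": [0, 2.5, 0], "rotation": [0, 0, 0], "fingers": 1},
    {"travel": [0, 3.2, 0], "rotation": [0, 0, 0], "fingers": 1},
    {"travel": [0, 4, 0], "rotation": [0, 0, 0], "fingers": 1},
    {"travel": [0, 4.8, 0], "rotation": [0, 0, 0], "fingers": 1},
    {"travel": [0, 5.6, 0], "rotation": [0, 0, 0], "fingers": 1},
    {"travel": [0, 6.4, 0], "rotation": [0, 0, 0], "fingers": 1},
    {"travel": [0, 7.2, 0], "rotation": [0, 0, 0], "fingers": 1},
    {"travel": [0, 8, 0], "rotation": [0, 0, 0], "fingers": 1}
  ]
}}

```text
clock: 18.05
position: [0.4194, -0.2995, 0.1169]
ee_rot: [[0.065, 0.998, -0.001], [0.998, -0.065, 0.003], [0.003, -0.001, -1.0]]
contact_force: [-1.6, -0.7, 1.3]
grip_width: 0.0003
```

```bash
python3 - <<'E'
from h import *
go([.525,-.306,.117],np.pi/2-.068)
i=get_image("scene"); x0,y0=(100,90)
cv2.imwrite(f"pics/scene15.png",cv2.resize(i[y0:y0+120,x0:x0+150],None,fx=5,fy=5,interpolation=cv2.INTER_CUBIC))
E
```

```text
clock 18.05 pos [ 0.4194 -0.2995  0.1169] F [-1.5864 -0.6811  1.2957] w 0.00026611189224801134
travel [ 0.04 10.58 -0.02] rot [-0.001 -0.003  0.003]
```

View pics/scene15.png

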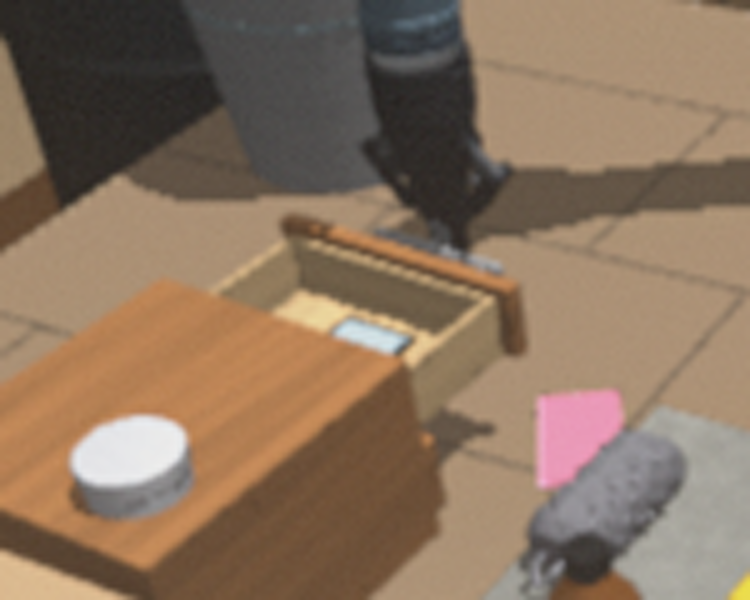

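The drawer is sliding with the mirror still flat inside. I'll keep pushing.

Request:
{"name": "carry_out", "arguments": {
  "deltas": [
    {"travel": [0, 1, 0], "rotation": [0, 0, 0], "fingers": 1},
    {"travel": [0, 2, 0], "rotation": [0, 0, 0], "fingers": 1},
    {"travel": [0, 3, 0], "rotation": [0, 0, 0], "fingers": 1},
    {"travel": [0, 4, 0], "rotation": [0, 0, 0], "fingers": 1},
    {"travel": [0, 5, 0], "rotation": [0, 0, 0], "fingers": 1},
    {"travel": [0, 6, 0], "rotation": [0, 0, 0], "fingers": 1},
    {"travel": [0, 7, 0], "rotation": [0, 0, 0], "fingers": 1},
    {"travel": [0, 8, 0], "rotation": [0, 0, 0], "fingers": 1},
    {"travel": [0, 8.8, 0], "rotation": [0, 0, 0], "fingers": 1},
    {"travel": [0, 9.2, 0], "rotation": [0, 0, 0], "fingers": 1}
  ]
}}

```text
clock: 19.1
position: [0.5149, -0.3049, 0.1176]
ee_rot: [[0.063, 0.998, 0.003], [0.998, -0.063, 0.003], [0.003, 0.003, -1.0]]
contact_force: [-1.9, -1.3, -0.8]
grip_width: -0.0002
```

Request:
{"name": "carry_out", "arguments": {
  "deltas": [
    {"travel": [0, 0.4, 0], "rotation": [0, 0, 0], "fingers": 1},
    {"travel": [0, 0.8, 0], "rotation": [0, 0, 0], "fingers": 1},
    {"travel": [0, 0.8, 0], "rotation": [0, 0, 0], "fingers": 1}
  ]
}}

```text
clock: 19.4
position: [0.524, -0.3052, 0.1179]
ee_rot: [[0.062, 0.998, 0.005], [0.998, -0.062, 0.003], [0.003, 0.005, -1.0]]
contact_force: [-0.6, 0.9, 0.4]
grip_width: 0.0
```

```bash
python3 - <<'E'
from h import *
go([.525,-.306,.117],np.pi/2-.068)
i=get_image("scene"); x0,y0=(80,90)
cv2.imwrite(f"pics/scene16.png",cv2.resize(i[y0:y0+120,x0:x0+150],None,fx=5,fy=5,interpolation=cv2.INTER_CUBIC))
E
```

```text
clock 19.4 pos [ 0.524  -0.3052  0.1179] F [-0.6353  0.8909  0.4283] w 4.589286802808027e-05
travel [-0.08  0.1   0.09] rot [ 0.005 -0.003  0.006]
```

View pics/scene16.png

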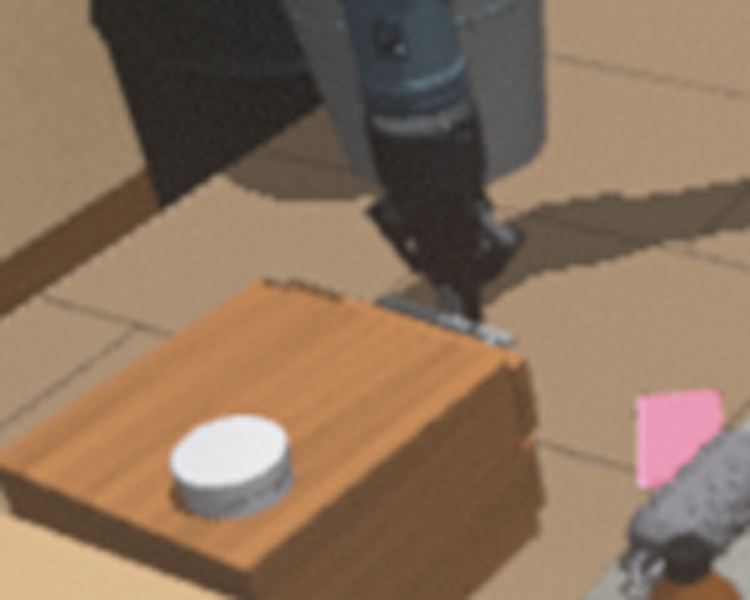

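Almost shut. I'll continue in small steps until the force rises.

Request:
{"name": "carry_out", "arguments": {
  "deltas": [
    {"travel": [0, 0.3, 0], "rotation": [0, 0, 0], "fingers": 1},
    {"travel": [0, 0.6, 0], "rotation": [0, 0, 0], "fingers": 1},
    {"travel": [0, 0.6, 0], "rotation": [0, 0, 0], "fingers": 1}
  ]
}}

```text
clock: 19.75
position: [0.5303, -0.3055, 0.1181]
ee_rot: [[0.062, 0.998, 0.005], [0.998, -0.062, 0.003], [0.003, 0.005, -1.0]]
contact_force: [0.3, -0.9, -0.4]
grip_width: -0.0004
```

Request:
{"name": "carry_out", "arguments": {
  "deltas": [
    {"travel": [0, 0.3, 0], "rotation": [0, 0, 0], "fingers": 1},
    {"travel": [0, 0.5, 0], "rotation": [0, 0, 0], "fingers": 1},
    {"travel": [0, 0.5, 0], "rotation": [0, 0, 0], "fingers": 1}
  ]
}}

```text
clock: 20.05
position: [0.5321, -0.3057, 0.1179]
ee_rot: [[0.063, 0.998, -0.002], [0.998, -0.063, 0.005], [0.005, -0.002, -1.0]]
contact_force: [-6.9, 1.5, 5.7]
grip_width: 0.0003
```

Stopped at x 0.532 with the force rising to about 7 N. One firmer push, then back off.

Request:
{"name": "carry_out", "arguments": {
  "deltas": [
    {"travel": [0, 0.5, 0], "rotation": [0, 0, 0], "fingers": 1},
    {"travel": [0, 0.6, 0], "rotation": [0, 0, 0], "fingers": 1},
    {"travel": [0, 0.6, 0], "rotation": [0, 0, 0], "fingers": 1}
  ]
}}

```text
clock: 20.35
position: [0.5322, -0.3057, 0.1177]
ee_rot: [[0.065, 0.998, -0.015], [0.998, -0.065, 0.009], [0.008, -0.015, -1.0]]
contact_force: [-11.3, 2.7, 10.3]
grip_width: 0.0002
```

Request:
{"name": "carry_out", "arguments": {
  "deltas": [
    {"travel": [0, -1, 0], "rotation": [0, 0, 0], "fingers": 1},
    {"travel": [0, -3, 0], "rotation": [0, 0, 0], "fingers": 1},
    {"travel": [0, -6, -1], "rotation": [0, 0, 0], "fingers": 1},
    {"travel": [0, -8, -4], "rotation": [0, 0, 0], "fingers": 1},
    {"travel": [0, -9, -8], "rotation": [0, 0, 0], "fingers": 1},
    {"travel": [5, -9, -12], "rotation": [0, 0, 0], "fingers": 1},
    {"travel": [10, -9, -14], "rotation": [0, 0, 0], "fingers": 1},
    {"travel": [15, -9, -14], "rotation": [0, 0, 0], "fingers": 1},
    {"travel": [20, -9, -14], "rotation": [0, 0, 0], "fingers": 1},
    {"travel": [20, -9, -14], "rotation": [0, 0, 0], "fingers": 1},
    {"travel": [20, -9, -14], "rotation": [0, 0, 0], "fingers": 1}
  ]
}}

```text
clock: 21.45
position: [0.4584, -0.0975, 0.2613]
ee_rot: [[0.057, 0.998, -0.012], [0.998, -0.057, 0.009], [0.009, -0.013, -1.0]]
contact_force: [-0.4, -1.0, 0.3]
grip_width: -0.0001
```

```bash
python3 - <<'E'
from h import *
go([.525,-.306,.117],np.pi/2-.068)
i=get_image("scene"); x0,y0=(80,90)
cv2.imwrite(f"pics/scene17.png",cv2.resize(i[y0:y0+120,x0:x0+150],None,fx=5,fy=5,interpolation=cv2.INTER_CUBIC))
i=get_image("top");cv2.imwrite("pics/top17.png",i)
cv2.imwrite(f"pics/top17c.png",cv2.resize(i[90:240,340:460],None,fx=4,fy=4,interpolation=cv2.INTER_CUBIC))
E
```

```text
clock 21.45 pos [ 0.4584 -0.0975  0.2613] F [-0.3802 -0.9777  0.3311] w -0.00011620053133131973
travel [-20.56   8.02  14.15] rot [-0.013 -0.009  0.011]
```

View pics/scene17.png

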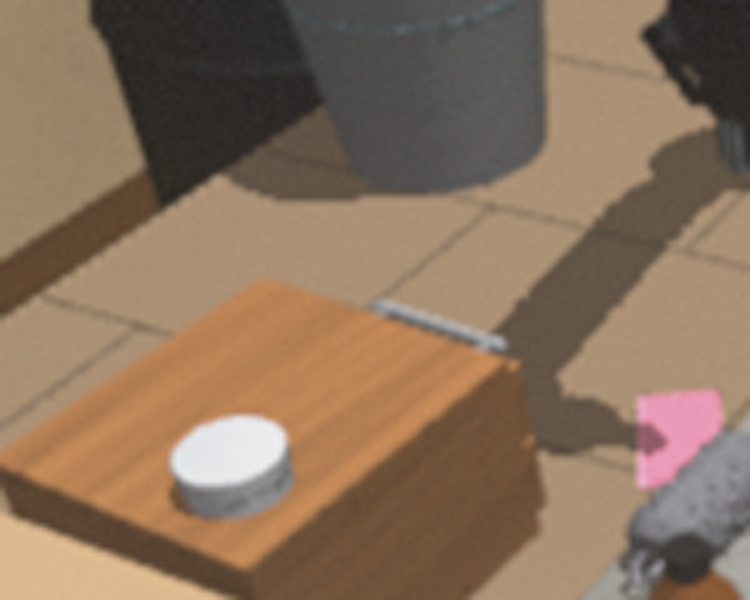

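View pics/top17.png

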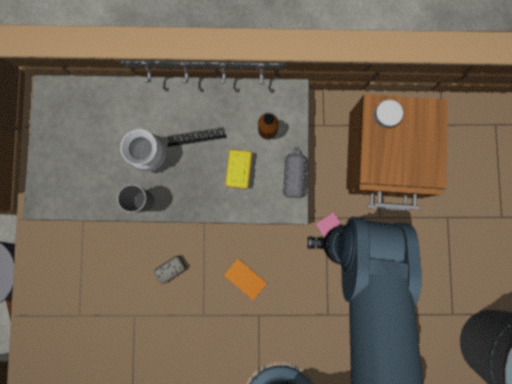

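View pics/top17c.png

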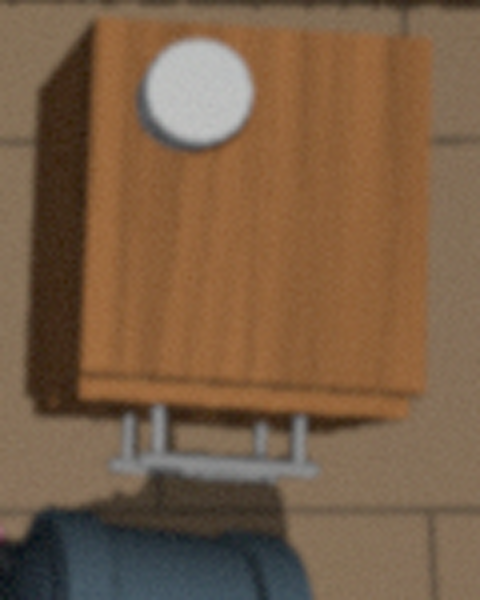

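The drawer is fully shut: the panel is flush under the top, and its handle lines up with the lower one at crop (215,466). The other objects sit where they did at the start. I'll hand in.

```bash
python3 -c "
from plant import workorder
print(workorder.sign_off())"
```

```text
the job is handed in; nothing more can be done
None
```

I slid the mirror out over the ledge's front edge, set it flat in the top drawer, pushed the drawer shut, and handed the job in at about 21.5 s of the 64 s. The hand-in reports no verdict.

- **Slide:** I slid it about 105 mm with shut fingertips pressing at roughly 7–9 N. It was let go sticking out about 37 mm over the edge.
- **Placing:** I gripped it by its two long sides and lowered it until about 4.6 N of floor contact before releasing. Pictures then showed it lying flat, centred sideways, with its middle about 22 mm in front of the drawer floor's centre.
- **Drawer:** I pushed it by the handle until it stopped at a hard end, with about 11 N on the tool. The last pictures show the panel flush and its handle in line with the lower drawer's. Everything else looked to be in its starting place, and the arm was clear.

**Not checked or slightly off:**
- **After closing:** I could not see the mirror inside the shut drawer. My last view of it was partway through the push, when it still lay flat.
- **Grip width:** the gripper read 61 mm on the 64 mm wide mirror, probably from the pads giving slightly. The hold was steady throughout.

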